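# Clamp a batch of salve tins in the sloping stamping jig

## Task

Get the salve tins that stand on the table just to the left of the jig ready for stamping: flip the cam lever of the jig's sliding stop up to free it, push the stop back out of the way, and stand all the tins upright in the shallow channel of the sloping deck, in one row that starts at the fixed end block. Then slide the stop up against the last tin so that the row is closed without gaps, and flip the cam lever fully down to clamp it there. Do not disturb the bottles and the cup that stand at the back of the work.

Things in the scene. Friction and masses are not known exactly. Their poses are not given: they have to be found in the camera images.
- deck: Plywood deck of the fixed jig, 88 mm deep, 371 mm long, sloping 20 degrees, low edge to the robot. Origin: on its surface, in the corner of front rail and end block, 50 mm above the table. x points up the slope (away from the robot), y along the rail from the end block to the free end (robot's left), z square out of the deck. The jig's place varies, its yaw by 0.2 rad.
- row_start (a point): Centre of the first tin when it touches both the front rail and the end block: deck x 27, y 27, z 11 mm, axes as the deck's (up to 5 mm more in x is still in the channel). The next tins of a closed row follow every 54 to 54.5 mm along y.
- end_block (a point): Middle of the top of the fixed aluminium end block at the deck's right-hand end as the robot sees it: 64 mm up the slope, 22 mm along the rail, 22 mm high.
- rail (a point): Middle of the rail's top, half-way along (deck x -16, y 159.5, z 5 mm). The aluminium rail along the deck's low front edge is 32 mm wide (deck x -32 to 0) and stands 5 mm above the deck: the front wall of the channel for the tins.
- back_ledge (a point): Middle of the top of the low back ledge (deck x 63.5, y 172.5, z 4 mm): an aluminium strip 8 mm wide and 4 mm high all along the deck, parallel to the rail. Between the rail (x 0) and this ledge (x 59.5 mm) lies the channel, 59.5 mm wide, in which the tins stand.
- tin_1_centre (a point): Centre of a closed round salve tin, 54 to 55 mm in diameter, 22 mm high, 60 g (some starts heavier or lighter); centre half-way up, 11 mm above its underside; z axis points out of its lid. All tins are alike; 3 to 5 are present, standing on the table to the left of the jig; absent ones read None.
- tin_2_centre (a point): Same as tin_1_centre, another tin.
- tin_3_centre (a point): Same as tin_1_centre, another tin.
- tin_4_centre (a point): Same as tin_1_centre, another tin.
- tin_5_centre (a point): Same as tin_1_centre, another tin.
- tin_1: The tin whose centre is tin_1_centre; origin at the centre of its underside.
- tin_2: The tin whose centre is tin_2_centre; origin at the centre of its underside.
- tin_3: The tin whose centre is tin_3_centre; origin at the centre of its underside.
- tin_4: The tin whose centre is tin_4_centre; origin at the centre of its underside.
- tin_5: The tin whose centre is tin_5_centre; origin at the centre of its underside.
- stop (a joint): Aluminium stop that slides along the front rail; value in m = clear length between the end block and the stop's face (0 to 0.318). Freed, it moves with about 3 to 5 N and stays where it is left; clamped, it holds against 20 N. At the start it is clamped 30 to 140 mm from the end block.
- stop_face (a point): Point on the stop's face that looks at the end block, where the last tin bears (deck x 27, z 11 mm); axes as the deck's. The stop plate is 12 mm thick (y 0 to +12 mm from here), reaches 69 mm up the slope from the rail and is 28 mm high above the deck, 52 mm at its finger tab.
- stop_tab (a point): Finger tab at the uphill end of the stop plate, to grip or push the stop by: 30 mm wide up the slope, 12 mm thick along the rail; its flat top is 10 mm above this point, its root 14 mm below. Axes as the deck's; deck x 53, z 42 mm (a tin's lid is at z 22 mm).
- lever (a joint): Cam lever on top of the stop, rad: 0 = lying level, pointing towards the robot, cam pressed on the rail, stop clamped; 1.5 = standing upright, stop free. The cam bites below about 1.0 rad and is past its dead centre at 0. The lever stays where it is left; turning it takes under 10 N at the grip.
- lever_grip (a point): Middle of the cross barrel (15 mm diameter, 16 mm wide along the rail) at the end of the cam lever. It can be pinched from above with the jaws closing along the rail, or pushed. The lever swings in the upright plane square to the rail; it is 14 mm wide.
- lever_hinge (a point): Hinge of the cam lever on the stop's saddle over the rail; its axis runs along the rail. With the lever at 0 the barrel's centre lies 64 mm in front of the hinge (level, square to the rail, towards the robot) and 5 mm above it; near 1.5 it stands 64 mm above the hinge and 5 mm behind it.
- brown_bottle: Bystander: amber dropper bottle, 37 mm in diameter, 119 mm high, standing far left behind the tins; origin at the centre of its underside.
- porcelain_cup: Bystander: small porcelain cup, 60 mm in diameter, 52 mm high, behind the jig; origin at the centre of its underside.
- cork_bottle: Bystander: small dark bottle with a cork, 42 mm in diameter, 89 mm high, behind the jig; origin at the centre of its underside.
Mind the look-alikes: they are no part of the job. What is shaped like the tin_1 but purple is not meant.

How it is judged (in metres and radians):
On the way, in this order (a step that is already met when the one before it is completed fails the run):
1. the cam lever has been flipped up and the stop is free (value of joint lever above 1.1 rad), for 0.2 s.
2. every tin stands flat in the channel of the sloping deck (x of tin_1_centre in the frame of deck between 0.0232 and 0.0337 m and z of tin_1_centre in the frame of deck between 0.007 and 0.015 m and angle between each of tin_1_centre, tin_2_centre, tin_3_centre, tin_4_centre, tin_5_centre's own z axis and vertical below 0.6 rad and angle between the z axis of each of tin_1_centre, tin_2_centre, tin_3_centre, tin_4_centre, tin_5_centre and the z axis of deck, either way round below 0.12 rad and x of tin_2_centre in the frame of deck between 0.0232 and 0.0337 m and z of tin_2_centre in the frame of deck between 0.007 and 0.015 m and x of tin_3_centre in the frame of deck between 0.0232 and 0.0337 m and z of tin_3_centre in the frame of deck between 0.007 and 0.015 m and x of tin_4_centre in the frame of deck between 0.0232 and 0.0337 m and z of tin_4_centre in the frame of deck between 0.007 and 0.015 m and x of tin_5_centre in the frame of deck between 0.0232 and 0.0337 m and z of tin_5_centre in the frame of deck between 0.007 and 0.015 m), for 0.2 s.
At the end, for the whole second after the job is handed in: Every tin stands flat on the deck in its channel (side within 6 mm of the front rail), in one closed row from the end block (each centre within 5 mm of its place), at rest; the stop is within 4 mm of the last tin and the cam lever is fully down (under 0.15 rad) (all of step 2 and linear speed of each of tin_1, tin_2, tin_3, tin_4, tin_5 below 0.02 m/s and (y of tin_1_centre in the frame of deck between 0.0222 and 0.0322 m or (y of tin_1_centre in the frame of deck between 0.076 and 0.0865 m and (y of tin_2_centre in the frame of deck between 0.0222 and 0.0322 m or y of tin_3_centre in the frame of deck between 0.0222 and 0.0322 m or y of tin_4_centre in the frame of deck between 0.0222 and 0.0322 m or y of tin_5_centre in the frame of deck between 0.0222 and 0.0322 m)) or (y of tin_1_centre in the frame of deck between 0.1298 and 0.1408 m and (y of tin_2_centre in the frame of deck between 0.076 and 0.0865 m or y of tin_3_centre in the frame of deck between 0.076 and 0.0865 m or y of tin_4_centre in the frame of deck between 0.076 and 0.0865 m or y of tin_5_centre in the frame of deck between 0.076 and 0.0865 m)) or (y of tin_1_centre in the frame of deck between 0.1836 and 0.1951 m and (y of tin_2_centre in the frame of deck between 0.1298 and 0.1408 m or y of tin_3_centre in the frame of deck between 0.1298 and 0.1408 m or y of tin_4_centre in the frame of deck between 0.1298 and 0.1408 m or y of tin_5_centre in the frame of deck between 0.1298 and 0.1408 m)) or (y of tin_1_centre in the frame of deck between 0.2374 and 0.2494 m and (y of tin_2_centre in the frame of deck between 0.1836 and 0.1951 m or y of tin_3_centre in the frame of deck between 0.1836 and 0.1951 m or y of tin_4_centre in the frame of deck between 0.1836 and 0.1951 m or y of tin_5_centre in the frame of deck between 0.1836 and 0.1951 m))) and (y of tin_2_centre in the frame of deck between 0.0222 and 0.0322 m or (y of tin_2_centre in the frame of deck between 0.076 and 0.0865 m and (y of tin_1_centre in the frame of deck between 0.0222 and 0.0322 m or y of tin_3_centre in the frame of deck between 0.0222 and 0.0322 m or y of tin_4_centre in the frame of deck between 0.0222 and 0.0322 m or y of tin_5_centre in the frame of deck between 0.0222 and 0.0322 m)) or (y of tin_2_centre in the frame of deck between 0.1298 and 0.1408 m and (y of tin_1_centre in the frame of deck between 0.076 and 0.0865 m or y of tin_3_centre in the frame of deck between 0.076 and 0.0865 m or y of tin_4_centre in the frame of deck between 0.076 and 0.0865 m or y of tin_5_centre in the frame of deck between 0.076 and 0.0865 m)) or (y of tin_2_centre in the frame of deck between 0.1836 and 0.1951 m and (y of tin_1_centre in the frame of deck between 0.1298 and 0.1408 m or y of tin_3_centre in the frame of deck between 0.1298 and 0.1408 m or y of tin_4_centre in the frame of deck between 0.1298 and 0.1408 m or y of tin_5_centre in the frame of deck between 0.1298 and 0.1408 m)) or (y of tin_2_centre in the frame of deck between 0.2374 and 0.2494 m and (y of tin_1_centre in the frame of deck between 0.1836 and 0.1951 m or y of tin_3_centre in the frame of deck between 0.1836 and 0.1951 m or y of tin_4_centre in the frame of deck between 0.1836 and 0.1951 m or y of tin_5_centre in the frame of deck between 0.1836 and 0.1951 m))) and (y of tin_3_centre in the frame of deck between 0.0222 and 0.0322 m or (y of tin_3_centre in the frame of deck between 0.076 and 0.0865 m and (y of tin_1_centre in the frame of deck between 0.0222 and 0.0322 m or y of tin_2_centre in the frame of deck between 0.0222 and 0.0322 m or y of tin_4_centre in the frame of deck between 0.0222 and 0.0322 m or y of tin_5_centre in the frame of deck between 0.0222 and 0.0322 m)) or (y of tin_3_centre in the frame of deck between 0.1298 and 0.1408 m and (y of tin_1_centre in the frame of deck between 0.076 and 0.0865 m or y of tin_2_centre in the frame of deck between 0.076 and 0.0865 m or y of tin_4_centre in the frame of deck between 0.076 and 0.0865 m or y of tin_5_centre in the frame of deck between 0.076 and 0.0865 m)) or (y of tin_3_centre in the frame of deck between 0.1836 and 0.1951 m and (y of tin_1_centre in the frame of deck between 0.1298 and 0.1408 m or y of tin_2_centre in the frame of deck between 0.1298 and 0.1408 m or y of tin_4_centre in the frame of deck between 0.1298 and 0.1408 m or y of tin_5_centre in the frame of deck between 0.1298 and 0.1408 m)) or (y of tin_3_centre in the frame of deck between 0.2374 and 0.2494 m and (y of tin_1_centre in the frame of deck between 0.1836 and 0.1951 m or y of tin_2_centre in the frame of deck between 0.1836 and 0.1951 m or y of tin_4_centre in the frame of deck between 0.1836 and 0.1951 m or y of tin_5_centre in the frame of deck between 0.1836 and 0.1951 m))) and (y of tin_4_centre in the frame of deck between 0.0222 and 0.0322 m or (y of tin_4_centre in the frame of deck between 0.076 and 0.0865 m and (y of tin_1_centre in the frame of deck between 0.0222 and 0.0322 m or y of tin_2_centre in the frame of deck between 0.0222 and 0.0322 m or y of tin_3_centre in the frame of deck between 0.0222 and 0.0322 m or y of tin_5_centre in the frame of deck between 0.0222 and 0.0322 m)) or (y of tin_4_centre in the frame of deck between 0.1298 and 0.1408 m and (y of tin_1_centre in the frame of deck between 0.076 and 0.0865 m or y of tin_2_centre in the frame of deck between 0.076 and 0.0865 m or y of tin_3_centre in the frame of deck between 0.076 and 0.0865 m or y of tin_5_centre in the frame of deck between 0.076 and 0.0865 m)) or (y of tin_4_centre in the frame of deck between 0.1836 and 0.1951 m and (y of tin_1_centre in the frame of deck between 0.1298 and 0.1408 m or y of tin_2_centre in the frame of deck between 0.1298 and 0.1408 m or y of tin_3_centre in the frame of deck between 0.1298 and 0.1408 m or y of tin_5_centre in the frame of deck between 0.1298 and 0.1408 m)) or (y of tin_4_centre in the frame of deck between 0.2374 and 0.2494 m and (y of tin_1_centre in the frame of deck between 0.1836 and 0.1951 m or y of tin_2_centre in the frame of deck between 0.1836 and 0.1951 m or y of tin_3_centre in the frame of deck between 0.1836 and 0.1951 m or y of tin_5_centre in the frame of deck between 0.1836 and 0.1951 m))) and (y of tin_5_centre in the frame of deck between 0.0222 and 0.0322 m or (y of tin_5_centre in the frame of deck between 0.076 and 0.0865 m and (y of tin_1_centre in the frame of deck between 0.0222 and 0.0322 m or y of tin_2_centre in the frame of deck between 0.0222 and 0.0322 m or y of tin_3_centre in the frame of deck between 0.0222 and 0.0322 m or y of tin_4_centre in the frame of deck between 0.0222 and 0.0322 m)) or (y of tin_5_centre in the frame of deck between 0.1298 and 0.1408 m and (y of tin_1_centre in the frame of deck between 0.076 and 0.0865 m or y of tin_2_centre in the frame of deck between 0.076 and 0.0865 m or y of tin_3_centre in the frame of deck between 0.076 and 0.0865 m or y of tin_4_centre in the frame of deck between 0.076 and 0.0865 m)) or (y of tin_5_centre in the frame of deck between 0.1836 and 0.1951 m and (y of tin_1_centre in the frame of deck between 0.1298 and 0.1408 m or y of tin_2_centre in the frame of deck between 0.1298 and 0.1408 m or y of tin_3_centre in the frame of deck between 0.1298 and 0.1408 m or y of tin_4_centre in the frame of deck between 0.1298 and 0.1408 m)) or (y of tin_5_centre in the frame of deck between 0.2374 and 0.2494 m and (y of tin_1_centre in the frame of deck between 0.1836 and 0.1951 m or y of tin_2_centre in the frame of deck between 0.1836 and 0.1951 m or y of tin_3_centre in the frame of deck between 0.1836 and 0.1951 m or y of tin_4_centre in the frame of deck between 0.1836 and 0.1951 m))) and (y of tin_1_centre in the frame of stop_face between -0.0312 and -0.0242 m or y of tin_2_centre in the frame of stop_face between -0.0312 and -0.0242 m or y of tin_3_centre in the frame of stop_face between -0.0312 and -0.0242 m or y of tin_4_centre in the frame of stop_face between -0.0312 and -0.0242 m or y of tin_5_centre in the frame of stop_face between -0.0312 and -0.0242 m) and value of joint lever below 0.15 rad); the robot touches nothing.
It fails at once if the dropper bottle is knocked or moved (distance of brown_bottle from where it was at the start of the episode above 0.03 m).
It fails at once if the cup is knocked or moved (distance of porcelain_cup from where it was at the start of the episode above 0.03 m).
It fails at once if the corked bottle is knocked or moved (distance of cork_bottle from where it was at the start of the episode above 0.03 m).
Of tin_1, tin_2, tin_3, tin_4, tin_5 only 3 to 5 are there at a start; the rules pass over those that are not, and their reading is None.
At some moment in a run one of tin_1, tin_2, tin_3, tin_4, tin_5 may be knocked a few centimetres aside while the robot is not near it.
It also fails if it takes over 210 s, if anything falls off the work surface, if the arm or the gripper's body presses on something with over 40 N, if the wrist force passes 120 N, or if a joint passes its speed limit or range.

## Robot

A 6-joint arm with a two-finger parallel gripper is mounted at the origin on a cart in front of the work surface, level with it; the furniture and walls round the work are solid. World frame = base frame: x ahead of the robot, y to its left, z up, the work surface at z = 0. Lengths are in m, angles in degrees, forces in N, time in s.
With the tool pointing down it reaches from about 0.3 to 0.75 m from the base axis. Payload 8.5 kg.
Tool frame: the origin (TCP) lies midway between the tips of the shut fingers; the grasp point (between the pads) lies 19 mm behind it; z points along the fingers, y is the direction in which the jaws open and shut (so a half turn about z gives the same grasp; the last joint's range is limited). The gripper opens to 85 mm and grips with 20 to 120 N. Pads are 22 mm wide; open, the fingers measure 114 mm over their backs; the gripper's body (76 mm by 85 mm) begins 54 mm behind the grasp point. The pads swing forward as they close: fully open they stand 13 mm farther back than shut.
Start: joints at [61.06, 21.807, 74.336, -0, 83.858, -12.336], TCP at [0.157, 0.527, 0.231] pointing down, gripper open.
Joint ranges: [-178.18, 178.18], [-50.72, 133.34], [12.68, 142.11], [-81.47, 261.47], [9.98, 163.14], [-165.26, 165.26]. Speed limits (degrees/s): [136.94, 136.94, 180, 180, 180, 180].

## Interface

Orientations are given as a 3x3 rotation matrix whose columns are the frame's x, y, z axes.
In Python, from rig import env, viewer, ticket gives the robot as it stands. The module is installed in compiled form; this text tells all that it offers.
- The arm moves only by the shell command python3 -m pendant 'ROWS' [FORCE]. ROWS is JSON, a list of rows, each a list of 3 entries, a list of its own where there are three numbers: the shift along the world's x, y, z in mm, then the turn about the world's z in rad, then the opening, from -1 (shut) to 1 (fully open). A call has 1 to 12 rows; each row shifts and turns the pose as measured when the row begins; what a row does not reach is not made up. A row lasts 1/8 s, in which the tool goes at most 62.5 mm and 10.7 degrees, less where a joint would pass 70% of its speed; a pose out of reach is approached as far as the arm can. A call with a gripper value outside its range is refused whole. The fingers move at their own pace and stop on an object; FORCE is the grip in N (left out, the last holds). Time passes only in rows, so rows that do not move let the fingers close. It gives the time, the measured TCP pose, the force and the opening at its end, in the units of the state.
- env.observe(): the state, without advancing time (a new reading comes with each control period).
- viewer.get_image(name): name is "scene" or "top"; returns (picture, depth): 480x640x3 uint8, red, green, blue; 480x640 float32, m along the optical axis (not along the pixel's ray), 0 where there is no reading.
- viewer.camera_params(name): a dict with "fx", "fy", "cx", "cy" (pixels), "rvec" (rotation vector, rad) and "tvec" (3), from world to camera coordinates, as OpenCV has them. Camera axes: x right, y down, z forward; pixel columns grow to the right and rows downward; lengths in m; the calibration is good to about 2 mm. A picture is of the moment at which its call begins. camera_params takes no time and is no camera call.
- ticket.close_job(): hands the job in, once; it reports no verdict.
The state is a dict: "time_s": time; "q": joint angles; "qvel": joint speeds; "joint_efforts": joint torques, N m; "position": TCP position; "tool_rot": TCP orientation; "ft_force": force on the tool from outside, world axes, zero at the start; "wrist_torque": the same for the moment, N m; "grip_width": finger opening in m.
Only numpy, scipy, OpenCV 4.12 (cv2) and the standard library are available. Lean on these libraries where they do the work, as an engineer would, in place of code of your own. Each camera call takes 0.05 s, during which the arm holds its last target. There are 200 camera calls.

## Working session

There is one attempt and no reset: what is moved stays moved. The work goes in short steps, Python scripts to look and compute and a shell command to move; the robot and the scene stay as the last step left them, time stands still between calls to the robot, and variables do not carry over. Pictures are saved under pics/ and viewed, about 12 in all and at most 16, crops included, and the job is handed in when it is done.

```bash
mkdir -p pics; cat > h.py <<'E'
import numpy as np, cv2
from rig import env, viewer, ticket
def cam(n):
    p=viewer.camera_params(n); R=cv2.Rodrigues(np.array(p['rvec'],float))[0]; return p,R,np.array(p['tvec'],float).ravel()
def ray(n,u,v):
    p,R,t=cam(n); d=R.T@np.array([(u-p['cx'])/p['fx'],(v-p['cy'])/p['fy'],1]); return -R.T@t,d
def onz(n,u,v,z):
    o,d=ray(n,u,v); return o+d*(z-o[2])/d[2]
def proj(n,P):
    p,R,t=cam(n); c=np.atleast_2d(P)@R.T+t; return np.c_[c[:,0]/c[:,2]*p['fx']+p['cx'],c[:,1]/c[:,2]*p['fy']+p['cy']]
def cloud(n,D):
    p,R,t=cam(n); v,u=np.mgrid[0:480,0:640]; c=np.stack([(u-p['cx'])/p['fx']*D,(v-p['cy'])/p['fy']*D,D],-1); return (c-t)@R
def snap(n,name):
    I,D=viewer.get_image(n); cv2.imwrite(f'pics/{name}.png',cv2.cvtColor(I,cv2.COLOR_RGB2BGR)); np.save(f'pics/{name}.npy',D); return I,D
E
python3 -c "
from h import *
for n in('top','scene'):
    snap(n,n+'0'); p,R,t=cam(n); print(n,p['fx'],-R.T@t,R[2])
s=env.observe();print(s['time_s'],s['position'],s['tool_rot'],s['grip_width'],s['ft_force'])"
```

```text
top 445.7649951613926 [0.43401666 0.05692987 0.99821277] [ 0.21173696 -0.01093048 -0.97726556]
scene 506.8251724544073 [-0.1208532  -0.65989402  0.88965416] [ 0.57284999  0.55322276 -0.60480366]
0.1 [0.15704941 0.52682681 0.23079068] [[-9.58301589e-01  2.85758042e-01 -6.37879545e-04]
 [ 2.85758606e-01  9.58300975e-01 -1.12241853e-03]
 [ 2.90540468e-04 -1.25789503e-03 -9.99999167e-01]] 0.0850598194263089 [ 0.89622693 -0.29931334  0.19692976]
```

View pics/top0.png

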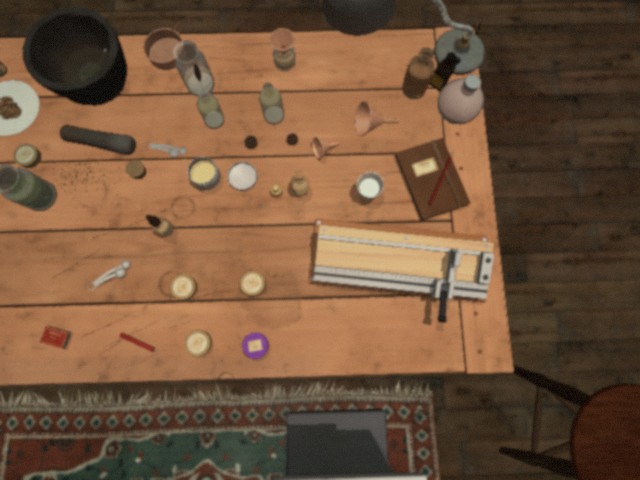

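View pics/scene0.png

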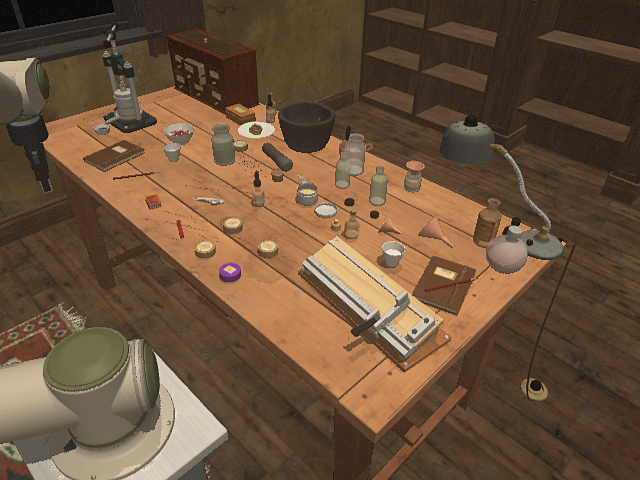

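Three cream-lidded tins show in the top view at about (182,288), (252,284) and (198,343). The purple one at (255,346) is the look-alike. The jig spans (315,225) to (492,300), and the lever lies down, its tip at (443,318). Next I measure these with depth.

```bash
cat > m.py <<'E'
from h import *
I=cv2.imread('pics/top0.png');D=np.load('pics/top0.npy');C=cloud('top',D)
for u,v in[(182,288),(252,284),(198,343),(255,346)]:
    print('tin',C[v,u].round(4),onz('top',u,v,.022).round(4))
# deck plane
m=np.zeros((480,640),bool);m[245:268,325:435]=1
P=C[m&(D>0)];P=P[np.abs(P[:,2]-.06)<.05]
for _ in range(5):
    A=np.c_[P[:,:2],np.ones(len(P))];k=np.linalg.lstsq(A,P[:,2],rcond=None)[0];r=P[:,2]-A@k;P=P[np.abs(r)<max(.004,r.std()*2)]
n=np.array([-k[0],-k[1],1]);n/=np.linalg.norm(n)
print('normal',n,'tilt',np.degrees(np.arccos(n[2])),'yaw',np.degrees(np.arctan2(-n[1],-n[0])),'res',r.std(),len(P))
big=cv2.resize(I[212:330,305:505],None,fx=4,fy=4,interpolation=cv2.INTER_CUBIC);cv2.imwrite('pics/c1.png',big)
J=cv2.imread('pics/scene0.png');cv2.imwrite('pics/c2.png',cv2.resize(J[230:370,290:460],None,fx=4,fy=4,interpolation=cv2.INTER_CUBIC))
E
python3 m.py
```

```text
tin [0.546  0.3516 0.0184] [0.5456 0.3505 0.022 ]
tin [0.5504 0.1977 0.0221] [0.5504 0.1977 0.022 ]
tin [0.4274 0.3115 0.0235] [0.4274 0.3119 0.022 ]
tin [0.418  0.1901 0.0252] [0.4179 0.1905 0.022 ]
normal [-0.34692583  0.04756615  0.93668561] tilt 20.497804462372553 yaw -7.807006302105664 res 0.0017401616087137858 2387
```

View pics/c1.png

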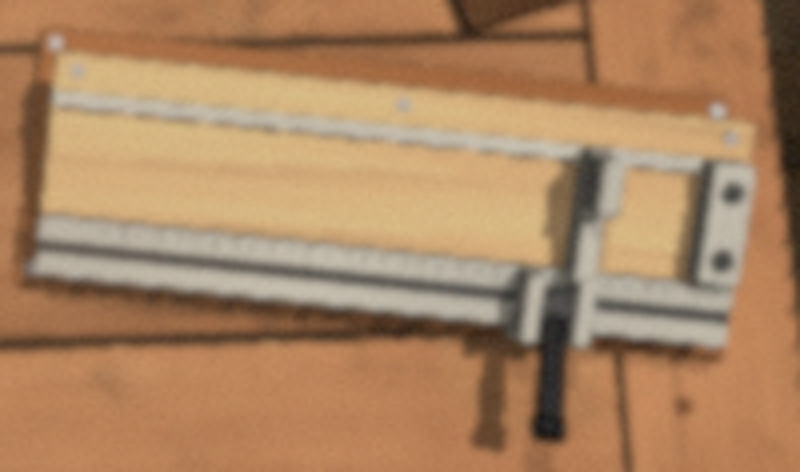

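View pics/c2.png

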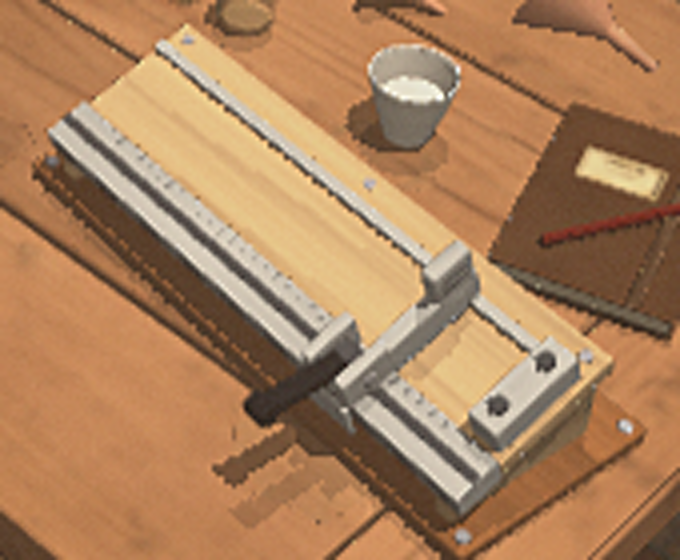

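```bash
cat > fit.py <<'E'
from h import *
from scipy.optimize import least_squares
def Rd(yaw):
    c,s=np.cos(yaw),np.sin(yaw);a=np.radians(20)
    return np.array([[c,-s,0],[s,c,0],[0,0,1]])@np.array([[np.cos(a),0,-np.sin(a)],[0,1,0],[np.sin(a),0,np.cos(a)]])
def w(p,P): return np.atleast_2d(P)@Rd(p[2]).T+[p[0],p[1],.05]
T=lambda u,v:(305+(u-1.5)/4,212+(v-1.5)/4)
S=lambda u,v:(290+(u-1.5)/4,230+(v-1.5)/4)
mm=1e-3*np.array([[-32,-22,5],[-32,341,5],[88,-22,0],[88,349,0]])
top=[T(725,346),T(30,272),T(753,123),T(48,52)]
sc=[S(465,492),S(52,130),S(612,360),S(187,25)]
f=lambda p:np.r_[(proj('top',w(p,mm))-top).ravel(),(proj('scene',w(p,mm))-sc).ravel()]
if __name__=='__main__':
    r=least_squares(f,[.5,-.2,-.12],loss='soft_l1');print(r.x,f(r.x).round(1).reshape(2,-1,2).tolist());np.save('deck.npy',r.x)
    D=r.x
    inv=lambda P:(P-[D[0],D[1],.05])@Rd(D[2])
    # stop: tab top at deck z=52, tops in c1
    def ond(n,px,z):
        o,d=ray(n,*px);nn=Rd(D[2])[:,2];o0=w(D,[0,0,z])[0];return inv(o+d*(nn@(o0-o))/(nn@d))
    print('tabtop',ond('top',T(612,155),.052),ond('top',T(612,213),.052),ond('scene',S(455,255),.052))
    print('blocktop',ond('top',T(735,194),.022),ond('top',T(722,261),.022),ond('scene',S(545,360),.022),ond('scene',S(497,405),.022))
    o1,d1=ray('top',*T(549,425));o2,d2=ray('scene',*S(263,408))
    st=np.linalg.lstsq(np.c_[d1,-d2],o2-o1,rcond=None)[0];print('barrel',o1+d1*st[0],o2+d2*st[1],inv(o1+d1*st[0]))
    print('axes',Rd(D[2]),'rowstart',w(D,[.027,.027,.011]))
E
python3 fit.py
```

```text
[ 0.53994066 -0.28523579 -0.13222369] [[[-0.7, -0.4], [4.0, 0.1], [0.1, -0.3], [1.5, -0.8]], [[-2.8, 1.4], [-0.4, 1.1], [-0.1, -1.4], [-0.6, -1.5]]]
tabtop [0.06923176 0.06413314 0.052     ] [0.03997916 0.05995469 0.052     ] [0.05781967 0.05821438 0.052     ]
blocktop [ 0.05181379 -0.01035071  0.022     ] [ 0.01604258 -0.00902358  0.022     ] [ 0.05371945 -0.0082171   0.022     ] [ 0.01711067 -0.00834975  0.022     ]
barrel [ 0.46500163 -0.20147885  0.06300115] [ 0.46571397 -0.20205934  0.06318514] [-0.07573479  0.07314597  0.04140074]
axes [[ 0.93149021  0.13183875 -0.33903471]
 [-0.1238879   0.99127118  0.04509151]
 [ 0.34202014  0.          0.93969262]] rowstart [[ 0.56492116 -0.26132044  0.06957116]]
```

Deck pose found: origin ≈ (0.540, -0.284, 0.05), yaw -0.132. The lever barrel is at (0.465, -0.202, 0.063). I go above the barrel with the jaws turned along the rail.

```bash
python3 -m pendant '[[[24,-57,0],0.08,1],[[24,-57,0],0.078,1],[[24,-57,0],0,1],[[24,-57,0],0,1],[[24,-57,0],0,1],[[24,-57,0],0,1],[[24,-57,0],0,1],[[24,-57,0],0,1],[[24,-57,0],0,0.5],[[24,-57,0],0,0.5],[[24,-57,0],0,0],[[24,-57,0],0,0]]' 40
```

```text
time_s: 1.6
position: [0.4427, -0.1665, 0.2286]
tool_rot: [[-0.993, 0.121, 0.0], [0.121, 0.993, -0.002], [-0.001, -0.002, -1.0]]
ft_force: [1.3, 1.4, -0.6]
grip_width: 0.0427
```

```bash
python3 -m pendant '[[[22,-35,-30],-0.011,0],[[0,0,-50],0,0],[[0,0,-45],0,0],[[0,0,0],0,0]]'
python3 -c "
from h import *
snap('scene','s1');snap('top','t1')
a=cv2.imread('pics/s1.png')[230:370,330-60:470-20];b=cv2.imread('pics/t1.png')[230:370,370:500]
cv2.imwrite('pics/c3.png',np.hstack([cv2.resize(a,None,fx=3,fy=3),cv2.resize(b,None,fx=2,fy=3)]))"
```

```text
time_s: 2.1
position: [0.4657, -0.2072, 0.0991]
tool_rot: [[-0.99, 0.138, 0.0], [0.138, 0.99, -0.002], [-0.0, -0.002, -1.0]]
ft_force: [-0.0, -0.8, -0.5]
grip_width: 0.0428
```

View pics/c3.png

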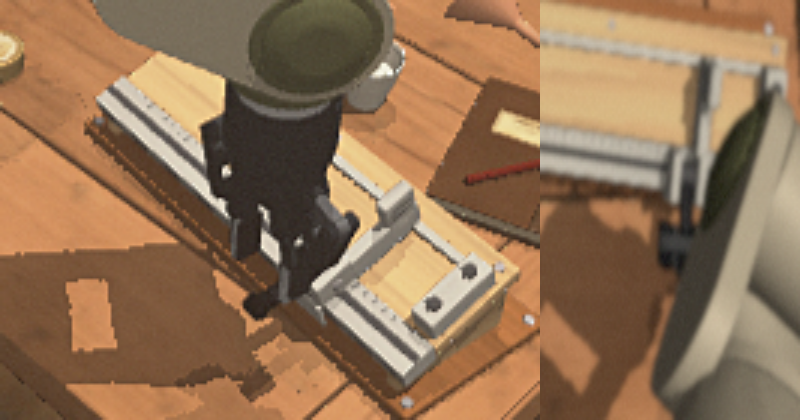

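The fingers hang straddling the lever in the scene crop, at about (265,270), so I go down and pinch.

```bash
python3 -m pendant '[[[0,5,-30],0,0],[[0,0,-22],0,0],[[0,0,0],0,-1],[[0,0,0],0,-1],[[0,0,0],0,-1],[[0,0,0],0,-1]]' 40
```

```text
time_s: 2.95
position: [0.4712, -0.2045, 0.0595]
tool_rot: [[-0.991, 0.136, 0.018], [0.135, 0.991, -0.015], [-0.02, -0.013, -1.0]]
ft_force: [-1.5, 0.6, -1.9]
grip_width: 0.015
```

```bash
python3 -c "
from h import *
s=env.observe();print({k:np.round(v,3) for k,v in s.items()})
snap('scene','s2');a=cv2.imread('pics/s2.png')[230:370,270:450]
cv2.imwrite('pics/c4.png',cv2.resize(a,None,fx=4,fy=4))"
```

```text
{'time_s': np.float64(2.95), 'q': array([-3.66470e+01,  2.91440e+01,  9.50240e+01, -8.50000e-02,
        5.44690e+01, -1.18809e+02]), 'qvel': array([ 0.126, -0.609, -0.181,  0.076,  0.525, -0.015]), 'joint_efforts': array([-3.3000e-01, -4.5939e+01, -1.7641e+01, -4.3000e-02, -6.7800e-01,
        1.5000e-02]), 'position': array([ 0.471, -0.204,  0.06 ]), 'tool_rot': array([[-0.991,  0.136,  0.018],
       [ 0.135,  0.991, -0.015],
       [-0.02 , -0.013, -1.   ]]), 'ft_force': array([-1.479,  0.581, -1.861]), 'wrist_torque': array([ 0.313,  0.34 , -0.065]), 'grip_width': np.float64(0.015)}
```

View pics/c4.png

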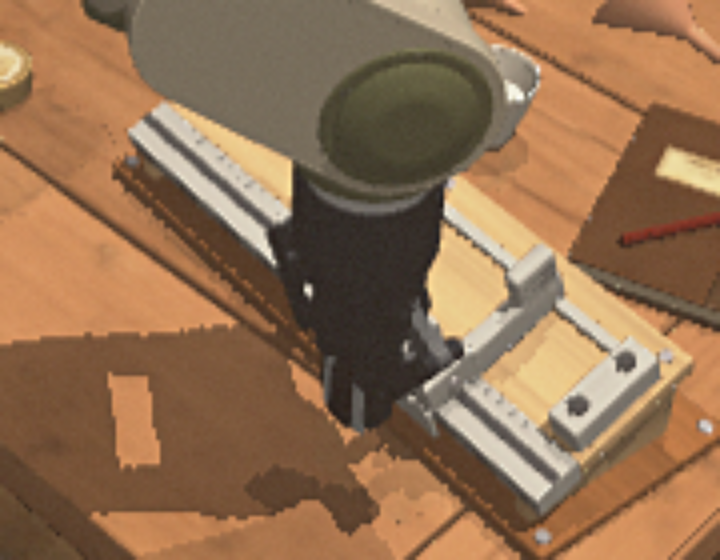

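```bash
python3 -m pendant '[[[2,0,11.6],0,-1],[[5,-0.6,12.5],0,-1],[[7.3,-1,11.3],0,-1],[[9.5,-1.2,9.5],0,-1]]' 40
```

```text
time_s: 3.5
position: [0.4967, -0.2082, 0.1064]
tool_rot: [[-0.99, 0.137, 0.02], [0.136, 0.991, -0.016], [-0.022, -0.013, -1.0]]
ft_force: [4.2, -0.9, -14.6]
grip_width: 0.014
```

```bash
python3 -m pendant '[[[10,-1.4,5],0,-1],[[12,-1.6,4],0,-1],[[11,-1.5,1],0,-1],[[8,-1,0],0,-1],[[0,0,0],0,-1]]' 40
python3 -c "
from h import *
snap('scene','s3');a=cv2.imread('pics/s3.png')[210:350,290:470]
cv2.imwrite('pics/c5.png',cv2.resize(a,None,fx=4,fy=4))"
```

```text
time_s: 4.12
position: [0.5388, -0.2139, 0.118]
tool_rot: [[-0.991, 0.136, 0.017], [0.136, 0.991, -0.016], [-0.019, -0.013, -1.0]]
ft_force: [-1.2, 0.6, -4.0]
grip_width: 0.0127
```

View pics/c5.png

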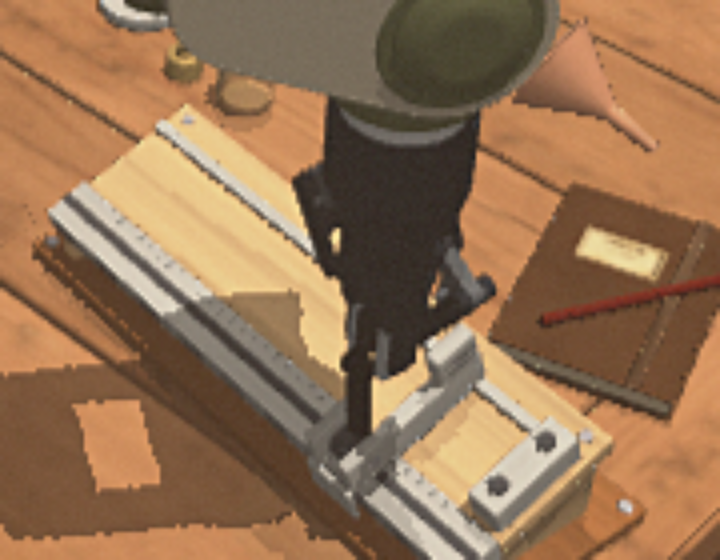

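The lever stands upright, with its barrel at about (360,355) in the crop. The grip is only at the fingertips, so I regrip lower and then drag the stop along the rail.

```bash
python3 -m pendant '[[[0,0,0],0,-0.2],[[0,0,0],0,-0.2],[[-3,0,-8],0,-0.2],[[0,0,-8],0,-0.2],[[0,0,0],0,-1],[[0,0,0],0,-1],[[0,0,0],0,-1]]' 60
```

```text
time_s: 5.05
position: [0.5363, -0.2148, 0.1024]
tool_rot: [[-0.99, 0.137, 0.021], [0.137, 0.99, -0.018], [-0.024, -0.015, -1.0]]
ft_force: [0.2, 0.6, -0.4]
grip_width: 0.0139
```

```bash
python3 -m pendant '[[[1.3,10,0],0,-1],[[2.6,20,0],0,-1],[[2.6,20,0],0,-1],[[2.6,20,0],0,-1],[[2.6,20,0],0,-1]]' 60; python3 -m pendant '[[[2.6,20,0],0,-1],[[2.6,20,0],0,-1],[[2.6,20,0],0,-1],[[2.6,20,0],0,-1],[[2.6,20,0],0,-1],[[2.6,20,0],0,-1],[[2.6,20,0],0,-1],[[0,0,0],0,-1]]'
```

```text
time_s: 5.68
position: [0.5488, -0.1208, 0.1024]
tool_rot: [[-0.99, 0.138, 0.023], [0.137, 0.99, -0.021], [-0.025, -0.018, -1.0]]
ft_force: [0.4, -3.7, -1.9]
grip_width: 0.0137
time_s: 6.68
position: [0.5669, 0.034, 0.1024]
tool_rot: [[-0.991, 0.131, 0.024], [0.13, 0.991, -0.021], [-0.026, -0.018, -1.0]]
ft_force: [2.7, 2.3, -2.0]
grip_width: 0.0137
```

```bash
python3 -m pendant '[[[0,0,0],0,0],[[0,0,0],0,0],[[0,0,40],0,0.5],[[0,0,50],0,1],[[0,20,20],0,1],[[-30,50,0],0,1],[[-40,45,0],0,1],[[-60,0,0],0,1],[[-60,0,0],0,1],[[-60,0,0],0,1],[[0,0,0],0,1]]'
python3 -c "
from h import *
I,D=snap('top','t2');snap('scene','s4')
hsv=cv2.cvtColor(I,cv2.COLOR_RGB2HSV)
C=cloud('top',D)
g=cv2.cvtColor(I,cv2.COLOR_RGB2GRAY);print(hsv[343,198],hsv[284,252],hsv[300,300])
a=cv2.imread('pics/t2.png')[205:365,150:350+160];cv2.imwrite('pics/c6.png',cv2.resize(a,None,fx=2.2,fy=2.2,interpolation=cv2.INTER_CUBIC))"
```

```text
time_s: 8.05
position: [0.3068, 0.1478, 0.2154]
tool_rot: [[-0.99, 0.139, 0.022], [0.138, 0.99, -0.019], [-0.024, -0.016, -1.0]]
ft_force: [1.3, 0.1, -0.2]
grip_width: 0.0856
[ 19  98 200] [ 19  98 205] [ 13 132 156]
```

View pics/c6.png

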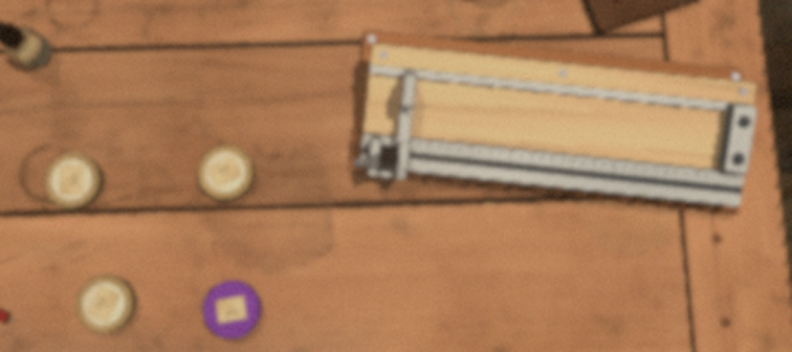

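The stop is back at the far left, at (405,120) in the crop, the lever is up, and the tins are unmoved. Now I measure the tin centres and recheck the deck with the block screws.

```bash
cat > tins.py <<'E'
from h import *; from fit import *; import sys
D0=np.load('deck.npy')
I,D=snap('top',sys.argv[1]);h=cv2.cvtColor(I,cv2.COLOR_RGB2HSV)
m=((h[...,2]>175)&(h[...,1]<125)).astype(np.uint8); m=cv2.morphologyEx(m,cv2.MORPH_OPEN,np.ones((3,3)))
n,l,s,c=cv2.connectedComponentsWithStats(m)
for i in range(1,n):
    if 150<s[i,4]<900 and .75<s[i,2]/s[i,3]<1.33 and 200<c[i][1]<390:
        P=onz('top',*c[i],.022); print('px',c[i].round(1),s[i,2:5],'world',P.round(4))
def ond(px,z):
    o,d=ray('top',*px);nn=Rd(D0[2])[:,2];o0=w(D0,[0,0,z])[0];P=o+d*(nn@(o0-o))/(nn@d);return (P-[D0[0],D0[1],.05])@Rd(D0[2])
E
cat > a.py <<'E'
from tins import *
Q=lambda u,v:(150+(u-.6)/2.2,205+(v-.6)/2.2)
print('holes',ond(Q(744,121),.022),ond(Q(738,159),.022))
print('rail back edge',ond(Q(740,185),.005)),print('rail front L/R',ond(Q(420,174),.005),ond(Q(738,207),.005))
print('ledge mid',ond(Q(425,77),.004),ond(Q(725,105),.004))
print('stop face',ond(Q(412,150),.028),'tab',ond(Q(409,90),.052))
E
python3 a.py t3
```

```text
px [251.6 282.8] [ 20  20 339] world [0.5531 0.1985 0.022 ]
px [188.4 292.8] [ 20  20 328] world [0.5349 0.3361 0.022 ]
px [196.7 342.9] [ 21  21 346] world [0.4277 0.3147 0.022 ]
holes [ 0.0525401  -0.00927565  0.022     ] [ 0.01579221 -0.00917969  0.022     ]
rail back edge [-0.01250761 -0.02109857  0.005     ]
rail front L/R [-0.03517487  0.28768213  0.005     ] [-0.03436255 -0.02246582  0.005     ]
ledge mid [0.06020933 0.29309604 0.004     ] [0.063476   0.00443457 0.004     ]
stop face [-0.00746868  0.29864294  0.028     ] tab [0.05300401 0.30801873 0.052     ]
```

```bash
python3 - <<'E'
import numpy as np
np.save('deck.npy',[.5388,-.2834,-.124])
from fit import *
D=np.load('deck.npy')
for y in(.052,.132,.212): print(w(D,[.028,y,.018]))
E
python3 -m pendant '[[[55,12,0],0,1],[[55,12,0],0,1],[[55,12,0],0,1],[[55,12,-30],0,1],[[26,3,-50],0,1],[[0,0,-50],0,1],[[0,0,-40],0,1],[[0,0,0],0,1]]'; python3 a.py t4 | grep px
```

```text
[[ 0.56523177 -0.23429209  0.07649103]]
[[ 0.57512636 -0.15490634  0.07649103]]
[[ 0.58502096 -0.07552059  0.07649103]]
time_s: 9.2
position: [0.5714, 0.1966, 0.0367]
tool_rot: [[-0.989, 0.147, 0.025], [0.147, 0.989, -0.019], [-0.028, -0.015, -1.0]]
ft_force: [-0.6, -0.3, 0.6]
grip_width: 0.0852
```

```bash
python3 -m pendant '[[[-18,2,0],0,1],[[0,0,0],0,1]]'; python3 -m pendant '[[[0,0,-18],0,1],[[0,0,-16],0,1],[[0,0,0],0,1]]'
```

```text
time_s: 9.5
position: [0.5572, 0.1989, 0.0423]
tool_rot: [[-0.988, 0.148, 0.035], [0.147, 0.989, -0.017], [-0.037, -0.012, -0.999]]
ft_force: [0.9, 0.6, 0.7]
grip_width: 0.0853
time_s: 9.88
position: [0.5617, 0.1989, 0.0115]
tool_rot: [[-0.988, 0.149, 0.045], [0.148, 0.989, -0.016], [-0.047, -0.009, -0.999]]
ft_force: [-0.1, 0.1, -0.7]
grip_width: 0.0853
```

```bash
python3 -m pendant '[[[-9,0,-11],0,0.6],[[-1,0,-1],0,0.3],[[0,0,0],0,0],[[0,0,0],0,0]]' 30
```

```text
time_s: 10.38
position: [0.5546, 0.1991, 0.0022]
tool_rot: [[-0.988, 0.149, 0.05], [0.148, 0.989, -0.015], [-0.052, -0.008, -0.999]]
ft_force: [-1.2, 0.1, -1.0]
grip_width: 0.0525
```

```bash
python3 -m pendant '[[[0,0,40],0,0],[[0,0,60],0,0],[[0,-30,50],0,0],[[0,-60,0],0,0],[[0,-60,0],0,0],[[0,-60,0],0,0],[[0,-60,0],0,0],[[0,-60,0],0,0],[[0,-60,0],0,0],[[0,-40,0],0,0]]' 30
```

```text
time_s: 11.62
position: [0.5546, -0.2429, 0.1615]
tool_rot: [[-0.988, 0.144, 0.06], [0.143, 0.99, -0.018], [-0.062, -0.01, -0.998]]
ft_force: [0.5, -0.0, -0.6]
grip_width: 0.053
```

```bash
python3 -m pendant '[[[11,9,-35],0,0],[[0,0,-37],0,0]]' 30; python3 -c "
from h import *
snap('scene','s5');a=cv2.imread('pics/s5.png')[210:370,310:480]
cv2.imwrite('pics/c7.png',cv2.resize(a,None,fx=3.5,fy=3.5))
print(env.observe()['position'])"
```

```text
time_s: 11.88
position: [0.5669, -0.2389, 0.0909]
tool_rot: [[-0.987, 0.149, 0.066], [0.148, 0.989, -0.023], [-0.069, -0.013, -0.998]]
ft_force: [-0.4, 0.1, -1.0]
grip_width: 0.0529
[ 0.564717   -0.2380658   0.08595499]
```

View pics/c7.png

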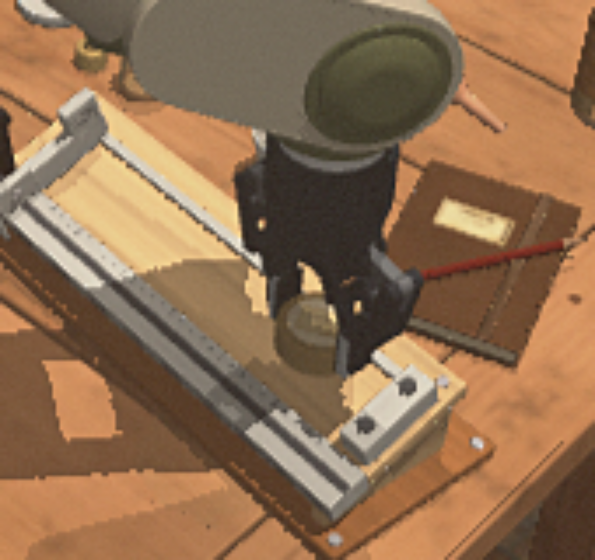

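The tin hangs in the jaws over the channel, at about (308,335) in the crop, and the finger clears the block. I lower in steps and watch the force.

```bash
python3 -m pendant '[[[1,4,-12],0,0]]' 20; python3 -m pendant '[[[0,0,-6],0,0]]';python3 -m pendant '[[[0,0,-5],0,0]]';python3 -m pendant '[[[0,0,-5],0,0]]'
```

```text
time_s: 12.05
position: [0.5661, -0.2344, 0.0744]
tool_rot: [[-0.987, 0.15, 0.06], [0.149, 0.989, -0.02], [-0.063, -0.011, -0.998]]
ft_force: [0.7, -0.5, -0.1]
grip_width: 0.0529
time_s: 12.18
position: [0.5663, -0.234, 0.0684]
tool_rot: [[-0.987, 0.149, 0.06], [0.148, 0.989, -0.02], [-0.062, -0.011, -0.998]]
ft_force: [0.3, -0.9, -0.6]
grip_width: 0.0522
time_s: 12.3
position: [0.5658, -0.234, 0.0648]
tool_rot: [[-0.987, 0.149, 0.059], [0.148, 0.989, -0.021], [-0.062, -0.012, -0.998]]
ft_force: [-13.2, 0.6, 13.1]
grip_width: 0.0528
time_s: 12.42
position: [0.5651, -0.234, 0.0616]
tool_rot: [[-0.987, 0.148, 0.058], [0.147, 0.989, -0.021], [-0.061, -0.012, -0.998]]
ft_force: [-9.9, 2.1, 11.1]
grip_width: 0.0529
```

```bash
python3 -m pendant '[[[0,0,-4],0,0]]'; python3 -m pendant '[[[0,0,-2],0,0]]';python3 -m pendant '[[[0,0,0],0,0.6],[[0,0,0],0,0.6],[[0,0,0],0,0.6]]'
```

```text
time_s: 12.55
position: [0.5649, -0.234, 0.0604]
tool_rot: [[-0.987, 0.148, 0.059], [0.146, 0.989, -0.023], [-0.062, -0.014, -0.998]]
ft_force: [-12.1, 6.1, 26.0]
grip_width: 0.0528
time_s: 12.68
position: [0.5649, -0.234, 0.0608]
tool_rot: [[-0.987, 0.147, 0.061], [0.146, 0.989, -0.024], [-0.064, -0.015, -0.998]]
ft_force: [-5.4, 1.7, 7.0]
grip_width: 0.0527
time_s: 13.05
position: [0.5661, -0.2345, 0.0631]
tool_rot: [[-0.987, 0.147, 0.065], [0.145, 0.989, -0.027], [-0.068, -0.017, -0.998]]
ft_force: [0.4, -0.3, 1.4]
grip_width: 0.0684
```

```bash
python3 -m pendant '[[[0,0,50],0,0.6],[[0,0,62],0,1],[[-26,42,0],0,1],[[-26,42,0],0,1],[[-26,42,0],0,1],[[-26,42,0],0,1],[[-26,42,0],0,1],[[-26,42,0],0,1],[[-26,42,0],0,1],[[-26,42,0],0,1],[[-26,42,0],0,1]]'
python3 a.py t5|grep px
python3 -c "
from h import *
snap('scene','s6');a=cv2.imread('pics/s6.png')[230:370,290:460];b=cv2.imread('pics/t5.png')[215:365,160:520]
cv2.imwrite('pics/c8.png',np.vstack([cv2.resize(a,(380,313)).copy() if 0 else cv2.copyMakeBorder(cv2.resize(a,(380,313)),0,0,0,340,cv2.BORDER_CONSTANT),cv2.resize(b,(720,287))]))"
```

```text
time_s: 14.42
position: [0.3262, 0.1509, 0.1786]
tool_rot: [[-0.986, 0.153, 0.071], [0.151, 0.988, -0.027], [-0.074, -0.016, -0.997]]
ft_force: [0.2, -0.5, 0.4]
grip_width: 0.0852
px [456.  269.6] [ 21  22 366] world [ 0.5705 -0.253   0.022 ]
px [189.6 294.1] [ 20  21 341] world [0.5318 0.3333 0.022 ]
px [196.7 342.9] [ 21  21 354] world [0.4278 0.3147 0.022 ]
```

View pics/c8.png

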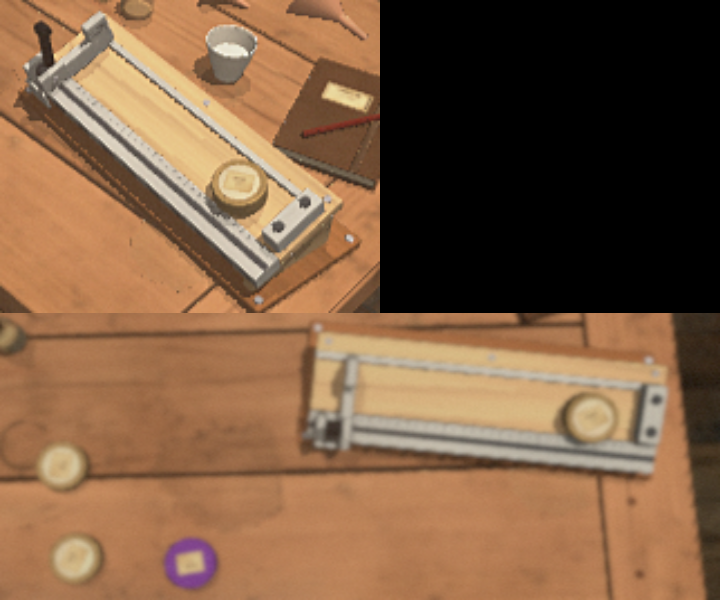

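```bash
cat > chk.py <<'E'
import sys
from h import *; from fit import *
D0=np.load('deck.npy'); Rt=Rd(D0[2])
n=sys.argv[1]
I=cv2.cvtColor(cv2.imread(f'pics/{n}.png'),cv2.COLOR_BGR2HSV);D=np.load(f'pics/{n}.npy')
C=(cloud('top',D)-[D0[0],D0[1],.05])@Rt
for px in eval(sys.argv[2]):
    v,u=np.mgrid[0:480,0:640];m=((u-px[0])**2+(v-px[1])**2<64)&(D>0);P=C[m];A=np.c_[P[:,:2],np.ones(len(P))]
    k=np.linalg.lstsq(A,P[:,2],rcond=None)[0]
    o,d=ray('top',*px);nn=Rt[:,2];o0=w(D0,[0,0,.022])[0];Q=(o+d*(nn@(o0-o))/(nn@d)-[D0[0],D0[1],.05])@Rt
    print('ray',Q.round(4),'depth mean',P.mean(0).round(4),'slopes',k[:2].round(3))
m=(C[...,1]>.12)&(C[...,1]<.25)&(C[...,0]>.01)&(C[...,0]<.05);print('deck z',np.median(C[m][:,2]))
E
python3 chk.py t5 '[(456,269.6)]'
```

```text
ray [0.0267 0.0513 0.022 ] depth mean [0.0271 0.052  0.0242] slopes [-0.071 -0.006]
deck z -0.00026360179556644673
```

The tin may be perched on the rail edge: its lid is 2 mm high and tilted 4°. I place the next tins further uphill, at x≈31 mm, and mend this one afterwards. Now for the second tin.

```bash
python3 -m pendant '[[[30,50,0],0,1],[[30,50,0],0,1],[[30,50,0],0,1],[[12,14,-45],0,1],[[0,0,-50],0,1],[[0,0,-30],0,1]]'
```

```text
time_s: 15.28
position: [0.4346, 0.3216, 0.0521]
tool_rot: [[-0.986, 0.149, 0.081], [0.147, 0.989, -0.023], [-0.083, -0.011, -0.996]]
ft_force: [0.4, 0.5, -0.2]
grip_width: 0.0854
```

```bash
python3 -m pendant '[[[-6,-7,-30],0,1],[[0,0,-10],0,1]]'; python3 -m pendant '[[[0,0,-10],0,0.6],[[-1,0,-2],0,0.3],[[0,0,-1],0,0],[[0,0,0],0,0]]' 30
```

```text
time_s: 15.52
position: [0.4294, 0.3133, 0.0091]
tool_rot: [[-0.986, 0.15, 0.078], [0.148, 0.989, -0.024], [-0.081, -0.012, -0.997]]
ft_force: [-0.2, 0.1, 0.5]
grip_width: 0.0858
time_s: 16.02
position: [0.4306, 0.314, -0.0015]
tool_rot: [[-0.985, 0.15, 0.083], [0.149, 0.989, -0.023], [-0.085, -0.01, -0.996]]
ft_force: [0.4, -0.2, -0.4]
grip_width: 0.0528
```

```bash
python3 -m pendant '[[[0,0,50],0,0],[[0,0,60],0,0],[[0,0,50],0,0],[[16,-52,0],0,0],[[16,-52,0],0,0],[[16,-52,0],0,0],[[16,-52,0],0,0],[[16,-52,0],0,0],[[16,-52,0],0,0],[[16,-52,0],0,0],[[16,-52,0],0,0],[[16,-48,0],0,0]]' 30; python3 -c "
from h import *
print(env.observe()['position'])"
```

```text
time_s: 17.52
position: [0.5785, -0.1616, 0.1732]
tool_rot: [[-0.985, 0.142, 0.103], [0.14, 0.99, -0.021], [-0.105, -0.007, -0.994]]
ft_force: [-0.3, 1.1, -0.4]
grip_width: 0.053
[ 0.57849879 -0.16161766  0.17323558]
```

```bash
python3 -m pendant '[[[1,6,-45],0,0],[[0,0,-45],0,0]]' 20; python3 -m pendant '[[[0,0,-5],0,0]]'; python3 -m pendant '[[[0,0,-6],0,0]]'
```

```text
time_s: 17.77
position: [0.5823, -0.1607, 0.0853]
tool_rot: [[-0.983, 0.147, 0.112], [0.144, 0.989, -0.027], [-0.115, -0.011, -0.993]]
ft_force: [0.6, -0.3, -1.3]
grip_width: 0.0528
time_s: 17.9
position: [0.5813, -0.1604, 0.0784]
tool_rot: [[-0.983, 0.147, 0.108], [0.145, 0.989, -0.025], [-0.111, -0.009, -0.994]]
ft_force: [0.1, 0.5, 0.2]
grip_width: 0.0529
time_s: 18.02
position: [0.5821, -0.1607, 0.0739]
tool_rot: [[-0.983, 0.147, 0.111], [0.144, 0.989, -0.026], [-0.113, -0.01, -0.993]]
ft_force: [-0.6, -0.4, -0.9]
grip_width: 0.0526
```

```bash
python3 -m pendant '[[[-1,7,0],0,0]]'; python3 -m pendant '[[[0,0,-5],0,0]]'; python3 -m pendant '[[[0,0,-5],0,0]]'; python3 -m pendant '[[[0,0,-4],0,0]]'; python3 -m pendant '[[[0,0,-3],0,0]]'
```

```text
time_s: 18.15
position: [0.5815, -0.1537, 0.075]
tool_rot: [[-0.983, 0.147, 0.112], [0.145, 0.989, -0.027], [-0.115, -0.01, -0.993]]
ft_force: [0.4, -1.0, -0.1]
grip_width: 0.053
time_s: 18.27
position: [0.5822, -0.1532, 0.0715]
tool_rot: [[-0.983, 0.146, 0.115], [0.144, 0.989, -0.028], [-0.118, -0.011, -0.993]]
ft_force: [-0.3, 0.9, -0.2]
grip_width: 0.0526
time_s: 18.4
position: [0.5825, -0.1532, 0.067]
tool_rot: [[-0.983, 0.146, 0.116], [0.143, 0.989, -0.029], [-0.119, -0.012, -0.993]]
ft_force: [-0.3, -0.3, -0.8]
grip_width: 0.0525
time_s: 18.52
position: [0.5823, -0.1531, 0.0632]
tool_rot: [[-0.983, 0.145, 0.116], [0.143, 0.989, -0.029], [-0.119, -0.012, -0.993]]
ft_force: [-7.4, 1.5, 11.9]
grip_width: 0.0526
time_s: 18.65
position: [0.5818, -0.1531, 0.0608]
tool_rot: [[-0.983, 0.145, 0.115], [0.143, 0.989, -0.029], [-0.118, -0.012, -0.993]]
ft_force: [-8.6, 2.2, 10.8]
grip_width: 0.0525
```

```bash
python3 -m pendant '[[[0,0,-4],0,0]]'; python3 -m pendant '[[[0,0,-4],0,0]]'
```

```text
time_s: 18.77
position: [0.5812, -0.153, 0.0576]
tool_rot: [[-0.983, 0.145, 0.114], [0.142, 0.989, -0.029], [-0.117, -0.012, -0.993]]
ft_force: [-7.2, 1.7, 10.8]
grip_width: 0.0525
time_s: 18.9
position: [0.5813, -0.1531, 0.0566]
tool_rot: [[-0.982, 0.145, 0.117], [0.143, 0.989, -0.03], [-0.12, -0.013, -0.993]]
ft_force: [-19.1, 4.1, 44.3]
grip_width: 0.0526
```

```bash
python3 -m pendant '[[[0,0,-3],0,0]]'
```

```text
time_s: 19.02
position: [0.5814, -0.1531, 0.0568]
tool_rot: [[-0.982, 0.145, 0.119], [0.143, 0.989, -0.031], [-0.122, -0.013, -0.992]]
ft_force: [-14.3, 3.5, 29.2]
grip_width: 0.0525
```

```bash
python3 -m pendant '[[[0,0,1],0,0],[[0,0,0],0,0.5],[[0,0,0],0,0.5],[[0,0,50],0,0.6],[[0,0,62],0,1],[[-30,42,0],0,1],[[-30,42,0],0,1],[[-30,42,0],0,1],[[-30,42,0],0,1],[[-30,42,0],0,1],[[-30,42,0],0,1],[[-30,42,0],0,1]]'
python3 a.py t6|grep px
```

```text
time_s: 20.52
position: [0.3664, 0.1454, 0.1706]
tool_rot: [[-0.981, 0.152, 0.119], [0.149, 0.988, -0.031], [-0.123, -0.012, -0.992]]
ft_force: [1.5, 0.6, 1.1]
grip_width: 0.0854
px [416.2 264.6] [ 20  20 320] world [ 0.584  -0.1657  0.022 ]
px [189.6 294.3] [ 20  21 344] world [0.5315 0.3333 0.022 ]
```

```bash
python3 chk.py t6 '[(456,269.6),(416.2,264.6)]'; python3 -c "
from h import *
snap('scene','s7');a=cv2.imread('pics/s7.png')[235:365,290:450];b=cv2.imread('pics/t6.png')[225:305,310:500]
cv2.imwrite('pics/c9.png',np.vstack([cv2.resize(a,(480,390),interpolation=2),cv2.resize(b,(480,202),interpolation=2)]))"
```

```text
ray [0.0267 0.0513 0.022 ] depth mean [0.0271 0.0519 0.024 ] slopes [-0.114  0.013]
ray [0.0291 0.1346 0.022 ] depth mean [0.0288 0.1343 0.0213] slopes [0.002 0.024]
deck z 0.000523630576940257
```

View pics/c9.png

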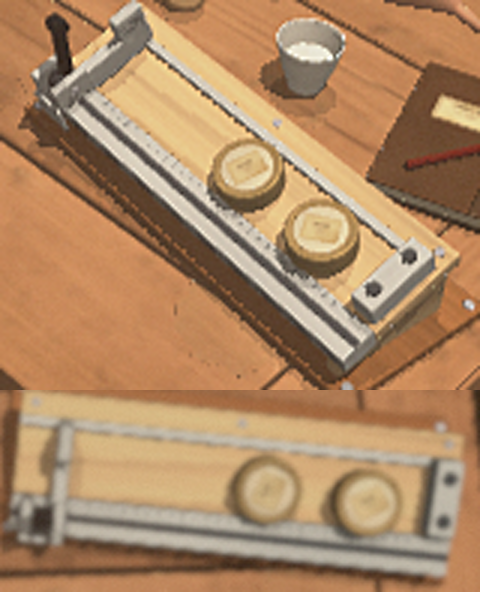

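The second tin lies flat at x≈29 mm (slope 0.00). The first leans on the rail with a slope of about -0.1, so I mend it after placing the third.

```bash
python3 -m pendant '[[[34,38,0],0,1],[[34,38,0],0,1],[[34,38,0],0,1],[[34,38,0],0,1],[[20,35,-30],0,1],[[0,0,-50],0,1],[[0,0,-40],0,1]]'
```

```text
time_s: 21.5
position: [0.5307, 0.3389, 0.0473]
tool_rot: [[-0.981, 0.148, 0.126], [0.146, 0.989, -0.028], [-0.128, -0.009, -0.992]]
ft_force: [-0.1, -0.5, 0.0]
grip_width: 0.0852
```

```bash
python3 -m pendant '[[[1,-6,-28],0,1],[[0,0,-9],0,1]]'; python3 -m pendant '[[[0,0,-8],0,0.6],[[-1,0,-2],0,0.3],[[0,0,-1],0,0],[[0,0,0],0,0]]' 30
```

```text
time_s: 21.75
position: [0.5318, 0.3313, 0.0054]
tool_rot: [[-0.981, 0.149, 0.121], [0.146, 0.989, -0.031], [-0.124, -0.012, -0.992]]
ft_force: [-0.3, -0.0, 0.0]
grip_width: 0.0857
time_s: 22.25
position: [0.5337, 0.3332, -0.0014]
tool_rot: [[-0.98, 0.149, 0.129], [0.147, 0.989, -0.026], [-0.131, -0.006, -0.991]]
ft_force: [0.0, -0.3, -0.2]
grip_width: 0.0524
```

```bash
python3 -m pendant '[[[0,0,50],0,0],[[0,0,60],0,0],[[0,0,50],0,0],[[7,-51,0],0,0],[[7,-51,0],0,0],[[7,-51,0],0,0],[[7,-51,0],0,0],[[7,-51,0],0,0],[[7,-51,0],0,0],[[7,-51,0],0,0],[[7,-48,0],0,0]]' 30; python3 -m pendant '[[[0,0,-40],0,0],[[0,0,-38],0,0]]' 20
```

```text
time_s: 23.62
position: [0.5906, -0.0815, 0.171]
tool_rot: [[-0.979, 0.142, 0.144], [0.14, 0.99, -0.025], [-0.146, -0.004, -0.989]]
ft_force: [1.4, -0.0, -0.6]
grip_width: 0.0525
time_s: 23.88
position: [0.5927, -0.0865, 0.095]
tool_rot: [[-0.977, 0.148, 0.152], [0.145, 0.989, -0.029], [-0.155, -0.007, -0.988]]
ft_force: [-0.1, 0.6, -1.5]
grip_width: 0.0522
```

```bash
python3 -m pendant '[[[-3,11,-14],0,0],[[0,0,-9],0,0]]' 20; python3 -m pendant '[[[0,0,-4],0,0]]';  python3 -m pendant '[[[0,0,-4],0,0]]'; python3 -m pendant '[[[0,0,-4],0,0]]'
```

```text
time_s: 24.12
position: [0.589, -0.0757, 0.07]
tool_rot: [[-0.977, 0.148, 0.15], [0.146, 0.989, -0.029], [-0.153, -0.007, -0.988]]
ft_force: [-0.3, 0.7, -0.1]
grip_width: 0.0526
time_s: 24.25
position: [0.5893, -0.076, 0.0661]
tool_rot: [[-0.977, 0.148, 0.151], [0.146, 0.989, -0.029], [-0.154, -0.007, -0.988]]
ft_force: [-0.0, 1.0, -0.4]
grip_width: 0.0524
time_s: 24.38
position: [0.5895, -0.0763, 0.0626]
tool_rot: [[-0.977, 0.148, 0.152], [0.145, 0.989, -0.03], [-0.154, -0.007, -0.988]]
ft_force: [-7.9, 1.5, 9.0]
grip_width: 0.0525
time_s: 24.5
position: [0.589, -0.0765, 0.0596]
tool_rot: [[-0.977, 0.148, 0.151], [0.145, 0.989, -0.03], [-0.154, -0.008, -0.988]]
ft_force: [-10.3, 0.3, 9.1]
grip_width: 0.0524
```

```bash
python3 -m pendant '[[[0,0,-4],0,0]]';  python3 -m pendant '[[[0,0,-3],0,0]]'; python3 -m pendant '[[[0,0,-2],0,0]]'
```

```text
time_s: 24.62
position: [0.5886, -0.0766, 0.0566]
tool_rot: [[-0.977, 0.148, 0.151], [0.145, 0.989, -0.031], [-0.154, -0.008, -0.988]]
ft_force: [-6.8, 0.5, 7.3]
grip_width: 0.0528
time_s: 24.75
position: [0.5888, -0.0767, 0.0557]
tool_rot: [[-0.977, 0.148, 0.153], [0.145, 0.989, -0.031], [-0.156, -0.008, -0.988]]
ft_force: [-12.3, 3.2, 25.0]
grip_width: 0.0525
time_s: 24.88
position: [0.5889, -0.0767, 0.0558]
tool_rot: [[-0.977, 0.148, 0.155], [0.145, 0.989, -0.031], [-0.158, -0.008, -0.987]]
ft_force: [-8.7, 2.0, 15.8]
grip_width: 0.0524
```

```bash
python3 -m pendant '[[[0,0,1],0,0],[[0,0,0],0,0.5],[[0,0,0],0,0.5],[[0,0,50],0,0.5],[[0,0,40],0,0.5],[[-6,-40,0],0,0.5],[[-6,-40,0],0,0.5],[[-5,-40,0],0,0.5],[[-5,-38,0],0,0.5],[[0,0,0],0,0.5]]'
```

```text
time_s: 26.12
position: [0.5673, -0.2403, 0.1508]
tool_rot: [[-0.976, 0.147, 0.159], [0.143, 0.989, -0.034], [-0.162, -0.01, -0.987]]
ft_force: [0.9, 0.2, -0.1]
grip_width: 0.0642
```

```bash
python3 -m pendant '[[[0,4,-40],0,0.5],[[0,0,-25],0,0.5]]'; python3 -c "
from h import *
snap('scene','s8');a=cv2.imread('pics/s8.png')[225:365,290:460]
cv2.imwrite('pics/c10.png',cv2.resize(a,None,fx=3.5,fy=3.5))"
```

```text
time_s: 26.38
position: [0.5683, -0.236, 0.086]
tool_rot: [[-0.976, 0.147, 0.163], [0.143, 0.989, -0.036], [-0.166, -0.012, -0.986]]
ft_force: [0.7, 0.3, 0.1]
grip_width: 0.0639
```

View pics/c10.png

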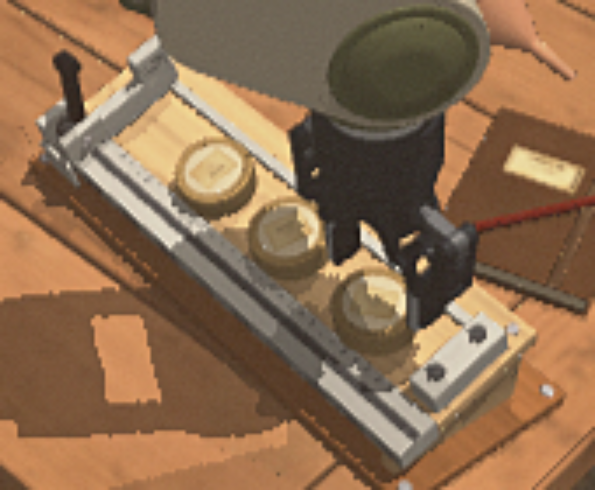

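The third tin is seated at (212,172), and the jaws straddle the first tin at (370,305). I regrip it and move it uphill.

```bash
python3 -m pendant '[[[0,0,-16],0,0.5],[[0,0,-11],0,0.5]]' 20; python3 -m pendant '[[[0,0,0],0,0],[[0,0,0],0,0],[[0,0,0],0,0]]' ; python3 -m pendant '[[[4,-0.5,3],0,0]]' ; python3 -m pendant '[[[0,0,-3],0,0]]'; python3 -m pendant '[[[0,0,-3],0,0]]'
```

```text
time_s: 26.68
position: [0.5681, -0.2343, 0.0564]
tool_rot: [[-0.976, 0.146, 0.16], [0.142, 0.989, -0.034], [-0.163, -0.01, -0.987]]
ft_force: [0.4, 0.4, -0.2]
grip_width: 0.0638
time_s: 27.05
position: [0.5686, -0.2338, 0.0576]
tool_rot: [[-0.976, 0.145, 0.161], [0.141, 0.989, -0.034], [-0.164, -0.01, -0.986]]
ft_force: [0.2, -0.4, -0.6]
grip_width: 0.0535
time_s: 27.18
position: [0.5727, -0.2343, 0.061]
tool_rot: [[-0.976, 0.145, 0.161], [0.141, 0.989, -0.034], [-0.164, -0.01, -0.986]]
ft_force: [-0.1, -0.2, -0.8]
grip_width: 0.0529
time_s: 27.3
position: [0.5733, -0.2347, 0.0586]
tool_rot: [[-0.976, 0.145, 0.162], [0.141, 0.989, -0.035], [-0.166, -0.011, -0.986]]
ft_force: [-0.4, 0.2, -0.3]
grip_width: 0.0533
time_s: 27.42
position: [0.5736, -0.2347, 0.0573]
tool_rot: [[-0.976, 0.145, 0.164], [0.141, 0.989, -0.035], [-0.167, -0.012, -0.986]]
ft_force: [-12.4, 4.8, 30.6]
grip_width: 0.0532
```

```bash
python3 -m pendant '[[[-1,0,0],0,0],[[0,0,0],0,0.5],[[0,0,0],0,0.5],[[0,0,50],0,0.5],[[0,0,60],0,0.5],[[-45,20,0],0,0],[[-45,20,0],0,0],[[-45,20,0],0,0],[[-45,40,0],0,0],[[-30,40,0],0,0],[[0,40,0],0,0],[[0,40,0],0,0]]'
python3 a.py t7|grep px
```

```text
time_s: 28.92
position: [0.3561, -0.0115, 0.1692]
tool_rot: [[-0.975, 0.151, 0.166], [0.147, 0.988, -0.038], [-0.169, -0.013, -0.985]]
ft_force: [0.7, -0.1, 0.5]
grip_width: 0.0427
px [379.6 261.2] [ 20  21 330] world [ 0.5938 -0.0849  0.022 ]
px [416.2 264.6] [ 20  20 325] world [ 0.584  -0.1656  0.022 ]
px [455.6 267.7] [ 20  20 324] world [ 0.5749 -0.2525  0.022 ]
```

```bash
python3 chk.py t7 '[(455.6,267.7),(416.2,264.6),(379.6,261.2)]'; python3 -c "
from h import *
from fit import *
D=np.load('deck.npy')
b=cv2.imread('pics/t7.png')[215:305,305:505];cv2.imwrite('pics/c11.png',cv2.resize(b,None,fx=4,fy=4,interpolation=2))
print('stop parts', w(D,[-.016,.3,.03]), w(D,[-.076,.073,.0414]))"
```

```text
ray [0.0306 0.0527 0.022 ] depth mean [0.0306 0.0526 0.0216] slopes [-0.01  0.01]
ray [0.0291 0.1346 0.022 ] depth mean [0.0289 0.1343 0.0211] slopes [-0.005 -0.018]
ray [0.0287 0.211  0.022 ] depth mean [0.0284 0.2108 0.0207] slopes [ 0.014 -0.007]
deck z 0.01982884226902101
stop parts [[0.55080328 0.01742519 0.07271846]] [[ 0.46290962 -0.20037622  0.06290974]]
```

View pics/c11.png

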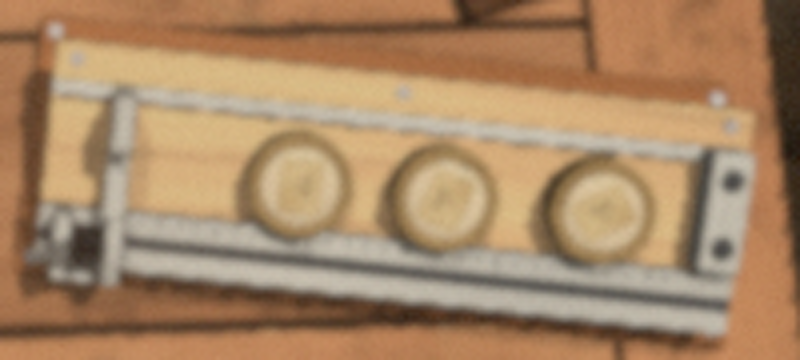

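All three tins lie flat (slopes under 0.02, x 29–31 mm). Next I grip the upright lever again, to close the row and clamp.

```bash
python3 -m pendant '[[[40,10,12],0,0],[[50,10,10],0,0],[[50,10,0],0,0],[[50,10,0],0,0],[[22,6,0],0,0],[[0,0,-25],0,0]]'; python3 -c "
from h import *
snap('scene','s9');a=cv2.imread('pics/s9.png')[190:320,270:430]
cv2.imwrite('pics/c12.png',cv2.resize(a,None,fx=3.5,fy=3.5))"
```

```text
time_s: 29.72
position: [0.5739, 0.0423, 0.1662]
tool_rot: [[-0.975, 0.145, 0.167], [0.141, 0.989, -0.036], [-0.171, -0.012, -0.985]]
ft_force: [-0.1, 0.8, -0.3]
grip_width: 0.0426
```

View pics/c12.png

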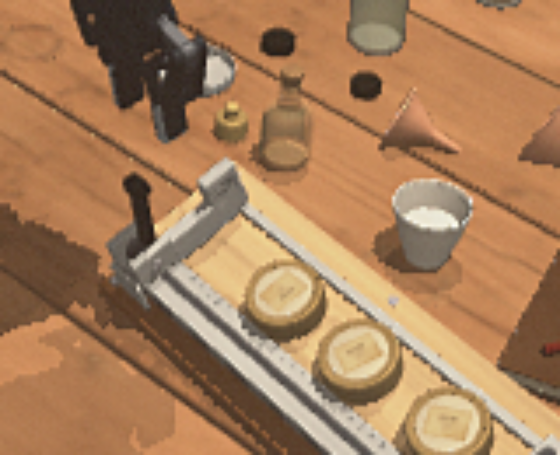

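```bash
python3 -c "
from h import *
print(onz('scene',309.1,242.9,.121), onz('scene',309.1,242.9,.116), proj('scene',[[.5739,.0423,.1662]]))"
```

```text
[0.5559862  0.03511668 0.121     ] [0.56038895 0.03963764 0.116     ] [[312.4798014  223.71190101]]
```

```bash
python3 -m pendant '[[[-10,-5,-20],0,0],[[0,0,-25],0,0],[[0,0,-17],0,0],[[0,0,-1],0,-1],[[0,0,-1],0,-1],[[0,0,-1],0,-1],[[0,0,0],0,-1]]' 60
```

```text
time_s: 30.65
position: [0.5606, 0.0368, 0.0973]
tool_rot: [[-0.977, 0.146, 0.159], [0.142, 0.989, -0.036], [-0.162, -0.012, -0.987]]
ft_force: [0.7, -0.5, -7.3]
grip_width: 0.0153
```

```bash
python3 -m pendant '[[[-1.9,-15,0],0,-1],[[-1.9,-15,0],0,-1],[[-1.9,-15,0],0,-1],[[-1.9,-15,0],0,-1]]'; python3 -m pendant '[[[-1.9,-15,0],0,-1],[[-1.5,-12,0],0,-1],[[-1.5,-12,0],0,-1],[[-1.5,-12,0],0,-1]]';python3 -m pendant '[[[-1.2,-10,0],0,-1]]'
```

```text
time_s: 31.15
position: [0.5521, -0.0257, 0.0972]
tool_rot: [[-0.977, 0.145, 0.158], [0.141, 0.989, -0.034], [-0.161, -0.011, -0.987]]
ft_force: [1.9, 3.8, -2.6]
grip_width: 0.0152
time_s: 31.65
position: [0.5448, -0.0806, 0.0972]
tool_rot: [[-0.977, 0.146, 0.157], [0.142, 0.989, -0.033], [-0.16, -0.01, -0.987]]
ft_force: [-0.6, 4.6, -0.7]
grip_width: 0.0148
time_s: 31.78
position: [0.5434, -0.0913, 0.0972]
tool_rot: [[-0.977, 0.146, 0.157], [0.142, 0.989, -0.033], [-0.16, -0.01, -0.987]]
ft_force: [-0.3, 4.6, -1.2]
grip_width: 0.0151
```

```bash
for i in 1; do python3 -m pendant '[[[-0.4,-3,0],0,-1]]'; done | grep -E 'pos|ft'; python3 -m pendant '[[[-0.4,-3,0],0,-1]]'| grep -E 'pos|ft'; python3 -m pendant '[[[-0.4,-3,0],0,-1]]'| grep -E 'pos|ft'
```

```text
position: [0.543, -0.095, 0.0972]
ft_force: [1.0, 4.2, -2.4]
position: [0.5426, -0.0981, 0.0972]
ft_force: [0.5, 4.4, -0.5]
position: [0.5422, -0.1011, 0.0972]
ft_force: [-0.5, 4.0, -1.5]
```

```bash
python3 -m pendant '[[[-0.4,-3,0],0,-1]]'| grep -E 'pos|ft'; python3 -m pendant '[[[-0.4,-3,0],0,-1]]'| grep -E 'pos|ft'; python3 -c "
from h import *
snap('scene','s10');a=cv2.imread('pics/s10.png')[235:365,310:470]
cv2.imwrite('pics/c13.png',cv2.resize(a,None,fx=3.5,fy=3.5))"
```

```text
position: [0.5418, -0.1036, 0.0972]
ft_force: [2.0, 10.9, -0.7]
position: [0.5415, -0.1049, 0.0972]
ft_force: [3.2, 20.1, 1.6]
```

View pics/c13.png

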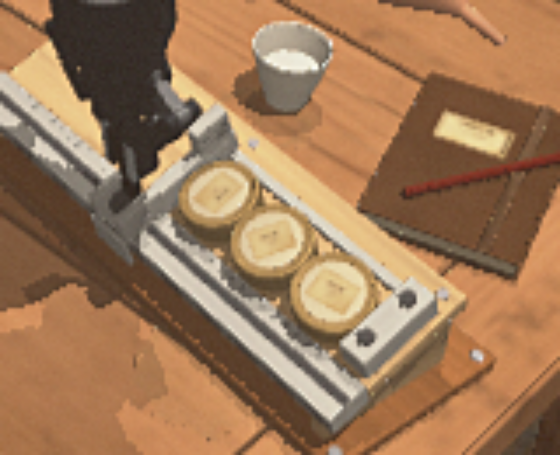

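The row is closed: the three tins touch each other, the block and the stop, and the force rose to 20 N. Now I swing the lever down.

```bash
python3 -m pendant '[[[-8,0.5,0],0,-1],[[-11,1,-2],0,-1],[[-12.4,1.2,-4.8],0,-1]]' 60; python3 -m pendant '[[[-11.2,1.2,-7.3],0,-1],[[-9.4,1.1,-9.5],0,-1]]'
```

```text
time_s: 32.83
position: [0.5157, -0.1006, 0.0913]
tool_rot: [[-0.974, 0.145, 0.173], [0.143, 0.989, -0.028], [-0.175, -0.002, -0.985]]
ft_force: [10.1, 7.9, -3.9]
grip_width: 0.015
time_s: 33.08
position: [0.4996, -0.0984, 0.0778]
tool_rot: [[-0.972, 0.145, 0.187], [0.142, 0.989, -0.031], [-0.19, -0.003, -0.982]]
ft_force: [3.3, 8.6, 12.0]
grip_width: 0.0147
```

```bash
python3 -m pendant '[[[-8.5,1,-10],0,-1],[[-6,0.7,-11],0,-1]]' 60; python3 -m pendant '[[[-4,0.5,-11],0,-1],[[-1.7,0.2,-11],0,-1]]'
```

```text
time_s: 33.33
position: [0.489, -0.097, 0.0599]
tool_rot: [[-0.969, 0.145, 0.2], [0.141, 0.989, -0.034], [-0.203, -0.005, -0.979]]
ft_force: [1.2, 8.1, 6.9]
grip_width: 0.0149
time_s: 33.58
position: [0.4856, -0.0964, 0.0402]
tool_rot: [[-0.967, 0.144, 0.209], [0.139, 0.99, -0.037], [-0.212, -0.007, -0.977]]
ft_force: [-2.2, 3.9, 11.9]
grip_width: 0.0149
```

```bash
python3 -m pendant '[[[0,0,-5],0,-1]]' | grep -E 'pos|ft'; python3 -m pendant '[[[0,0,-5],0,-1]]'| grep -E 'pos|ft'; python3 -m pendant '[[[0,0,-4],0,-1]]'| grep -E 'pos|ft'
```

```text
position: [0.4861, -0.0964, 0.0358]
ft_force: [-2.6, 10.8, 10.9]
position: [0.487, -0.0965, 0.0324]
ft_force: [-12.3, 6.9, 33.6]
position: [0.4874, -0.0959, 0.031]
ft_force: [-20.2, 14.1, 55.4]
```

```bash
python3 -m pendant '[[[0,0,1],0,0],[[0,0,0],0,0],[[0,0,0],0,0],[[0,0,50],0,0],[[0,0,60],0,0],[[-50,20,20],0,0],[[-50,40,0],0,0],[[-40,50,0],0,0],[[0,50,0],0,0],[[0,50,0],0,0]]'; python3 a.py t8|grep px; python3 -c "
from h import *
snap('scene','s11');a=cv2.imread('pics/s11.png')[235:365,310:470];b=cv2.imread('pics/t8.png')[220:330,310:505]
cv2.imwrite('pics/c14.png',np.vstack([cv2.resize(a,(390,317),interpolation=2),cv2.resize(b,(390,220),interpolation=2)]))"
```

```text
time_s: 35.2
position: [0.3466, 0.1115, 0.1671]
tool_rot: [[-0.963, 0.151, 0.225], [0.143, 0.988, -0.049], [-0.23, -0.015, -0.973]]
ft_force: [0.7, -0.3, 0.3]
grip_width: 0.0428
px [416.  264.3] [ 21  20 332] world [ 0.5847 -0.1652  0.022 ]
px [442. 268.] [ 21  21 357] world [ 0.575  -0.2222  0.022 ]
px [467.9 270.3] [ 21  20 326] world [ 0.5684 -0.2792  0.022 ]
```

View pics/c14.png

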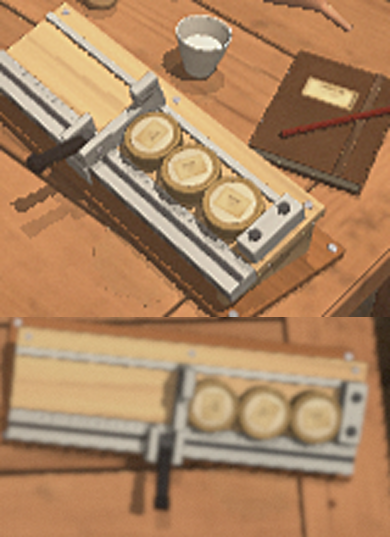

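```bash
python3 chk.py t8 '[(467.9,270.3),(442,268),(416,264.3)]'; python3 - <<'E'
from h import *; from fit import *
D=np.load('deck.npy')
def tri(a,b):
    o1,d1=ray('top',*a);o2,d2=ray('scene',*b);s=np.linalg.lstsq(np.c_[d1,-d2],o2-o1,rcond=None)[0];return (o1+d1*s[0]+o2+d2*s[1])/2
P=tri((391,312),(325.2,301.9));print('barrel',P,(P-[D[0],D[1],.05])@Rd(D[2]))
# dark barrel: centroid of dark pixels, and depth heights along the lever
I=cv2.imread('pics/t8.png');Dp=np.load('pics/t8.npy');C=cloud('top',Dp)
m=(I.max(2)<60);m[:283]=0;m[325:]=0;m[:,:380]=0;m[:,400:]=0
v,u=np.nonzero(m);print([(r,C[r,u[v==r]].mean(0).round(4).tolist()) for r in range(286,318,4) if (v==r).any()])
I0=np.load('pics/top0.npy');C0=cloud('top',I0);print('start lever',[(r,C0[r,c].round(4).tolist()) for r,c in((296,443),(304,443),(316,442))])
E
```

```text
ray [0.0276 0.0267 0.022 ] depth mean [0.0278 0.0273 0.0234] slopes [-0.038  0.061]
ray [0.0272 0.0805 0.022 ] depth mean [0.0276 0.0811 0.0243] slopes [-0.055 -0.036]
ray [0.0296 0.1351 0.022 ] depth mean [0.0294 0.135  0.0221] slopes [-0.009 -0.02 ]
deck z 0.0013916696630177114
barrel [ 0.47989957 -0.0964062   0.06665341] [-0.0709606   0.17827308  0.04354974]
[(286, [0.533, -0.101, 0.0698]), (290, [0.5247, -0.1005, 0.0696]), (294, [0.5173, -0.0995, 0.0598]), (298, [0.508, -0.0982, 0.0708]), (302, [0.4997, -0.0954, 0.0727]), (306, [0.4916, -0.0961, 0.0716]), (310, [0.4832, -0.0939, 0.0759]), (314, [0.4752, -0.0926, 0.0746])]
start lever [(296, [0.5095, -0.2058, 0.0696]), (304, [0.493, -0.2042, 0.0701]), (316, [0.4685, -0.1995, 0.0723])]
```

```bash
python3 -m pendant '[[[20,-45,0],0,-1],[[22,-50,0],0,-1],[[30,-50,0],0,-1],[[30,-50,0],0,-1],[[28,-12,-30],0,-1],[[0,0,-25],0,-1]]' 60; python3 - <<'E'
from h import *
s=env.observe();print(s['position'])
Ds=np.median([viewer.get_image('top')[1] for _ in range(8)],0);np.save('pics/avg.npy',Ds)
I,_=viewer.get_image('top');cv2.imwrite('pics/avg.png',cv2.cvtColor(I,4))
E
python3 chk.py avg '[(467.9,270.3),(442,268),(416,264.3)]'
```

```text
time_s: 36.05
position: [0.4797, -0.1052, 0.1113]
tool_rot: [[-0.963, 0.139, 0.23], [0.131, 0.99, -0.051], [-0.235, -0.019, -0.972]]
ft_force: [-0.7, 0.2, -0.3]
grip_width: 0.0001
[ 0.47965177 -0.10516593  0.11126571]
ray [0.0276 0.0267 0.022 ] depth mean [0.0277 0.0272 0.0233] slopes [-0.026  0.055]
ray [0.0272 0.0805 0.022 ] depth mean [0.0275 0.0811 0.024 ] slopes [-0.065 -0.02 ]
ray [0.0296 0.1351 0.022 ] depth mean [0.0294 0.135  0.0221] slopes [-0.024 -0.041]
deck z 0.049821310103653815
```

```bash
python3 -m pendant '[[[-1,9,-20],0,-1],[[0,0,-12],0,-1]]'|grep -E 'pos|ft'; for k in 1; do python3 -m pendant '[[[0,0,-5],0,-1]]'|grep -E 'pos|ft';python3 -m pendant '[[[0,0,-5],0,-1]]'|grep -E 'pos|ft';python3 -m pendant '[[[0,0,-4],0,-1]]'|grep -E 'pos|ft'; done
```

```text
position: [0.4786, -0.0933, 0.0828]
ft_force: [-1.0, -0.2, 0.5]
position: [0.4787, -0.0934, 0.0776]
ft_force: [0.6, 0.1, 0.6]
position: [0.4786, -0.0936, 0.0725]
ft_force: [-3.9, 0.7, 3.1]
position: [0.4785, -0.0934, 0.0694]
ft_force: [-17.2, 6.7, 39.1]
```

```bash
python3 -m pendant '[[[0,0,-3],0,-1]]'|grep -E 'pos|ft'; python3 -m pendant '[[[0,0,30],0,-1],[[0,0,50],0,-1],[[-50,30,20],0,-1],[[-50,40,0],0,-1],[[-30,50,0],0,-1],[[0,50,0],0,-1],[[0,50,0],0,-1]]'; python3 a.py t9|grep px; python3 - <<'E'
from h import *
Ds=np.median([viewer.get_image('top')[1] for _ in range(6)],0);C=cloud('top',Ds)
I=cv2.imread('pics/t9.png')
m=(I.max(2)<60);m[:283]=0;m[325:]=0;m[:,:380]=0;m[:,400:]=0
v,u=np.nonzero(m);P=C[v,u];P=P[(P[:,2]>.062)&(P[:,2]<.085)];print('lever fit z=a+b*x',np.polyfit(P[:,0],P[:,2],1),len(P))
I0=cv2.imread('pics/top0.png');C0=cloud('top',np.load('pics/top0.npy'))
m=(I0.max(2)<60);m[:290]=0;m[325:]=0;m[:,:432]=0;m[:,452:]=0
v,u=np.nonzero(m);P=C0[v,u];P=P[(P[:,2]>.062)&(P[:,2]<.085)];print('start fit',np.polyfit(P[:,0],P[:,2],1),len(P))
snap('scene','s12');a=cv2.imread('pics/s12.png')[235:365,310:470];cv2.imwrite('pics/c15.png',cv2.resize(a,None,fx=4.5,fy=4.5,interpolation=2))
E
```

```text
position: [0.4785, -0.0933, 0.0688]
ft_force: [-21.2, 6.9, 49.4]
time_s: 38.12
position: [0.3468, 0.1276, 0.1752]
tool_rot: [[-0.957, 0.144, 0.25], [0.134, 0.989, -0.059], [-0.256, -0.023, -0.966]]
ft_force: [0.7, -0.6, 0.5]
grip_width: -0.0002
px [415.7 264.5] [ 20  20 324] world [ 0.5842 -0.1645  0.022 ]
px [441.9 267.7] [ 21  22 365] world [ 0.5758 -0.2221  0.022 ]
px [467.6 270. ] [ 20  20 322] world [ 0.569  -0.2787  0.022 ]
lever fit z=a+b*x [-0.06104952  0.10125742] 130
start fit [-0.02124557  0.08020143] 149
```

```bash
python3 -c "
from rig import ticket
print(ticket.close_job())"
```

```text
the job is handed in; nothing more can be done
None
```

I flipped the lever up, pushed the stop back, stood the three tins in the channel, slid the stop against the last tin and clamped it. The job is handed in at about 38 s on the robot's clock.

**What held up in the last checks:**
- **Row:** the tin centres read deck y 26.7, 80.5 and 135.1 mm, and x 27–30 mm, all inside the limits. The stop met the closed row with about 20 N before I clamped it.
- **Clear of the work:** the gripper was empty and away from everything at hand-in. The cup stood in place in the last crop that showed it. I never measured the bottles, but the arm stayed well clear of them.

**What is less certain:**
- **Lever:** I pressed it down a second time until it resisted with about 49 N. It measures about 0.04 rad above its starting angle, under the 0.15 limit and close to the depth noise.
- **Tins 1 and 2:** in the closed row, depth showed the middle tin tilted about 0.06 rad and the first about 0.06 rad. Both lids read 1–2 mm high, so a tin may be leaning on the rail's edge. Such a lean could reach at most about 0.09 rad, under the 0.12 limit, so I left the row clamped.
- **Final picture:** the limit on viewed pictures was reached, so I could not view one after the second press. I rechecked only the lid positions and the lever angle, by measurement.

On the way, one tin was knocked aside on the table before I picked it up, so I measured it again. The first tin I placed landed on the rail, and I regripped it and moved it uphill until it lay flat.

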